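Open the solder fume cabinet to its working height

ROBOT

A 7-joint arm with a two-finger parallel gripper is mounted at the origin on a cart in front of the work surface, level with it; the furniture and walls round the work are solid. World frame = base frame: x ahead of the robot, y to its left, z up, the work surface at z = 0. Lengths are in mm, angles in rad, forces in N, time in s.
With the tool pointing down it reaches from about 425 to 950 mm from the base axis. Payload 16.7 kg.
Tool frame: the origin (TCP) lies midway between the tips of the shut fingers; the grasp point (between the pads) lies 19 mm behind it; z points along the fingers, y is the line along which they close (so a half turn about z gives the same grasp; the last joint's range is limited). The gripper opens to 94 mm and grips with 3 to 60 N. Pads are 16 mm wide; open, the fingers measure 119 mm over their backs; the gripper's body (75 mm by 177 mm) begins 78 mm behind the grasp point.
Start: joints at [0.992, 0.426, 0.074, 1.606, -0.034, 1.111, -0.067], TCP at [281.23, -613.583, 205.467] pointing down, gripper open.
Joint ranges: [-2.85, 2.85], [-0.5, 2.14], [-1.23, 1.37], [0.21, 2.46], [-1.02, 4.16], [0.16, 2.05], [-2.73, 2.73]. Speed limits (rad/s): [1.89, 1.89, 2.39, 2.39, 3.01, 3.01, 3.01].

INTERFACE

Orientations are given as a rotation vector (axis times angle).
In Python, from cell import robot gives the robot as it stands.
- The arm moves only by the shell command python3 -m jog 'ROWS' [FORCE]. ROWS is JSON, a list of rows, each a list of 3 entries, a list of its own where there are three numbers: the closure, from -1 (fully open) to 1 (shut), then the shift along the world's x, y, z in mm, then the turn about the world's z in degrees. A call has exactly 8 rows; each row is the pose to reach, as a shift and turn from the pose commanded when the call began; what a row does not reach only later rows make up. A row lasts 1/12 s, in which the tool goes at most 41.7 mm and 7.16 degrees, less where a joint would pass 70% of its speed; a pose out of reach is approached as far as the arm can. A call with a gripper value outside its range is refused whole. The fingers move at their own pace and stop on an object; FORCE is the grip in N (left out, the last holds). Time passes only in rows, so rows that repeat a pose let the fingers close, or fill a call up. It gives the time, the measured TCP pose, the force, the opening and the grip force at its end, in the units of the state.
- robot.get_state(): the state, without advancing time (a new reading comes with each control period).
- robot.read_camera(name): name is "scene" or "top" or "wrist"; returns the picture (420x560x3 uint8, red, green, blue); there is no depth.
- robot.calibration(name): a dict with "fx", "fy", "cx", "cy" (pixels), "rvec" (rotation vector, rad) and "tvec" (3), from world to camera coordinates, as OpenCV has them. Camera axes: x right, y down, z forward; pixel columns grow to the right and rows downward; lengths in mm; the calibration is good to about 2 mm. A picture is of the moment at which its call begins: read the wrist's pose just before it. calibration takes no time and is no camera call; for the wrist camera it gives the pose at the moment of the call.
- robot.hand_in(): hands the job in; it is judged then, once.
The state is a dict: "t": time; "qpos": joint angles; "joint_vel": joint speeds; "joint_efforts": joint torques, N m; "eef_pos": TCP position; "tool_rot": TCP orientation; "contact_force": force on the tool from outside, world axes, zero at the start; "wrist_torque": the same for the moment, N m; "width": finger opening in mm; "finger_force": force on a finger pad.
Only numpy, scipy, OpenCV 4.12 (cv2) and the standard library are available. Lean on these libraries where they do the work, as an engineer would, in place of code of your own. Each camera call takes 0.05 s, during which the arm holds its last target. There are 200 camera calls.

TASK

Get the solder fume cabinet ready for work: first press the near half of the black rocker on its grey switch box fully down, so that the fan runs, and only then ease the glass sash up with your fingers beneath its lip until its red pointer is level with the tip of the green height marker, and leave it standing there. Only push with the fingertips or the outside of the fingers: do not pinch the lip or fling the sash up. Leave the green marker and the flux tub, tape roll and screwdriver on the desk where they are.

Things in the scene. Friction and masses are not known exactly. Their poses are not given: they have to be found in the camera images.
- cabinet: White fume cabinet with clear sides, fixed, 150 x 240 x 420 mm (x, y, z). Origin: centre of its underside; x to its back, y to its left seen from the robot, z up. Front face at x = -0.075. Two upright guides, 26 mm wide, at y = +-0.107 reach out to x = -0.097. Grey switch box, 55 mm high, at the right of the front: x = -0.212 to -0.075, y = -0.125 to -0.065.
- sash (a joint): Height the sash is raised, m: 0 shut (the start), 0.165 fully up. Clear pane, 184 mm wide, 160 mm high, sliding straight up and down on the cabinet's front. Counterweights in the guides (one seen in the right guide's slot) balance its 0.36 kg: it stays where it is left; 2 to 4 N moves it slowly, a quick push makes it coast on. It can be pushed back down by its lip.
- lip_edge (a point): Middle of the lower front edge of the sash's lip; moves with the sash, axes as the cabinet's. The lip is a level aluminium ledge at the sash's foot, 150 mm wide (y), 10 mm thick, reaching from the sash 40 mm to this edge, underside flat. Shut, the underside is 85 mm above the desk; below it is only the plinth, flush with the front face, and, right of y = -0.065, the switch box.
- sash_pointer (a point): Tip of the red pointer, a 16 mm plate at the left edge of the sash, pointing left, 90 mm above the lip's underside; it rises with the sash.
- marker_tip (a point): Tip of the green height marker, a clip 34 mm wide and 18 mm high, stiff on the left guide, pointing right at the sash. It stands 80 to 130 mm above the pointer of the shut sash, differently at each start. The sash is right when its pointer's tip has the same height as this tip.
- rocker (a joint): Angle of the fan's rocker, rad: 0 off (the start: near half up), 0.36 on (near half down). It stays as it is pressed; about 3 N on the near half moves it.
- rocker_near_half (a point): Where to press: top of the rocker's raised near half, 12 mm before its pivot and 65 mm above the desk; it sinks about 4 mm as the rocker goes over. The rocker is a black paddle on top of the grey switch box, 40 mm long (near to far) and 24 mm wide.
- flux_tub: Flux tub with a green lid, 41 mm across and 29 mm high, loose on the desk before the cabinet; a bystander. Origin: centre of its underside.
- film_tape: Roll of orange tape lying flat, 68 mm across and 29 mm high, loose on the desk before the cabinet; a bystander. Origin: centre of its underside.
- driver: Yellow and black screwdriver, 147 x 17 x 17 mm, lying loose on the desk at the right of the switch box; a bystander. Origin: its middle, underside; x runs along it.

How it is judged (in metres and radians):
On the way, in this order (a step that is already met when the one before it is completed fails the run):
1. the fan's rocker is pressed over to on, with the sash still shut (value of joint rocker above 0.28 rad and value of joint sash below 0.01 m), for 0.2 s.
2. the sash is on its way up, pushed on the underside of its lip (contact force between anything else and sash_c0 above 0.5 N and value of joint sash above 0.02 m and z of sash_pointer in the frame of marker_tip below -0.01 m), for 0.1 s.
3. the sash is pushed up until its pointer is level with the marker's tip (z of sash_pointer in the frame of marker_tip between -0.008 and 0.008 m), for 0.2 s.
At the end, for the whole second after the job is handed in: The rocker is on (past 0.28 of 0.36 rad), the sash stands still with the tip of its pointer within 8 mm of the height of the marker's tip, and the marker has not been shifted by 4 mm or more (all of step 3 and value of joint rocker above 0.28 rad and velocity of joint sash between -0.005 and 0.005 m/s and distance of marker_tip from where it was at the start of the episode below 0.004 m); the robot touches nothing.
It fails at once if the sash is raised more than 15 mm while the fan is off (value of joint sash above 0.015 m and value of joint rocker below 0.18 rad).
It fails at once if the lip is pinched, fingers pressing on its underside and its top at once (contact force between the fingers and sash_c0 above 1 N and contact force between the fingers and sash_c1 above 1 N).
It fails at once if the sash is flung up (faster than 0.4 m/s) (velocity of joint sash above 0.4 m/s).
It fails at once if the height marker is shifted (distance of marker_tip from where it was at the start of the episode above 0.004 m).
It fails at once if the flux tub, tape roll or screwdriver is shifted by more than 20 mm or lifted (distance of any of flux_tub, film_tape, driver from where it was at the start of the episode above 0.02 m).
It also fails if it takes over 43 s, if anything falls off the work surface, if the arm or the gripper's body presses on something with over 40 N, if the wrist force passes 120 N, or if a joint passes its speed limit or range.

## Working session

There is one attempt and no reset: what is moved stays moved. The work goes in short steps, Python scripts to look and compute and a shell command to move; the robot and the scene stay as the last step left them, time stands still between calls to the robot, and variables do not carry over. Pictures are saved under pics/ and viewed, at most 10 in all, crops included, and the job is handed in when it is done.

```bash
mkdir -p pics; cat > h.py <<'E'
import numpy as np, cv2
from cell import robot
def P(n):
    c=robot.calibration(n);K=np.array([[c['fx'],0,c['cx']],[0,c['fy'],c['cy']],[0,0,1.]])
    R=cv2.Rodrigues(np.array(c['rvec'],float))[0];return K,R,np.array(c['tvec'],float).ravel()
def ray(n,u,v):
    K,R,t=P(n);return -R.T@t, R.T@np.linalg.inv(K)@np.array([u,v,1.])
def plane(n,u,v,z,ax=2):
    o,d=ray(n,u,v);return o+d*(z-o[ax])/d[ax]
def tri(a,b):
    (o,d),(p,e)=ray(*a),ray(*b)
    s=np.linalg.lstsq(np.c_[d,-e],p-o,rcond=None)[0];x,y=o+s[0]*d,p+s[1]*e
    return (x+y)/2,np.linalg.norm(x-y)
def proj(n,X):
    K,R,t=P(n);x=K@(R@np.array(X,float)+t);return x[:2]/x[2]
def shot(n,f):
    im=robot.read_camera(n);cv2.imwrite('pics/'+f,im[:,:,::-1]);return im
E
python3 - <<'E'
from h import *
for n in('scene','top'):shot(n,n+'1.png'); print(n,ray(n,280,210))
s=robot.get_state();print(s['eef_pos'],s['tool_rot'],s['width'],s['t'])
E
```

```text
scene (array([ 42.0006658 , 588.53777746, 838.905734  ]), array([ 0.49542262, -0.64323154, -0.58390376]))
top (array([ 322.09237155, -198.20841662,  955.02459611]), array([ 0.35489637,  0.02519719, -0.93456795]))
[ 281.06207272 -613.25135003  204.8498716 ] [-3.06822869e+00 -6.69670759e-01  5.23550632e-04] 93.93470910190622 0.1
```

View pics/scene1.png

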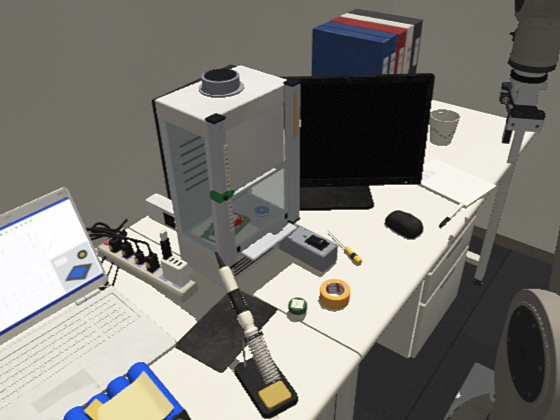

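View pics/top1.png

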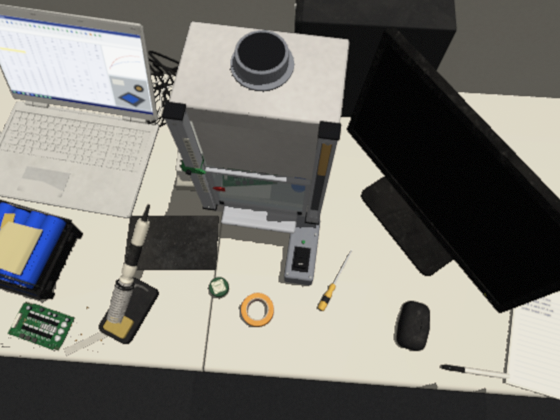

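The cabinet stands mid-picture in both views: rocker around top (302,260) and scene (318,241), lip around top (258,218), green marker around scene (220,195), tub, tape and driver in front. I'll enlarge both for exact pixels.

```bash
python3 - <<'E'
import cv2
a=cv2.imread('pics/top1.png')[140:325,160:360];b=cv2.imread('pics/scene1.png')[150:320,190:375]
cv2.imwrite('pics/ta.png',cv2.resize(a,None,fx=3.2,fy=3.2,interpolation=2))
cv2.imwrite('pics/sb.png',cv2.resize(b,None,fx=3.5,fy=3.5,interpolation=2))
E
```

```text
(no output)
```

View pics/ta.png

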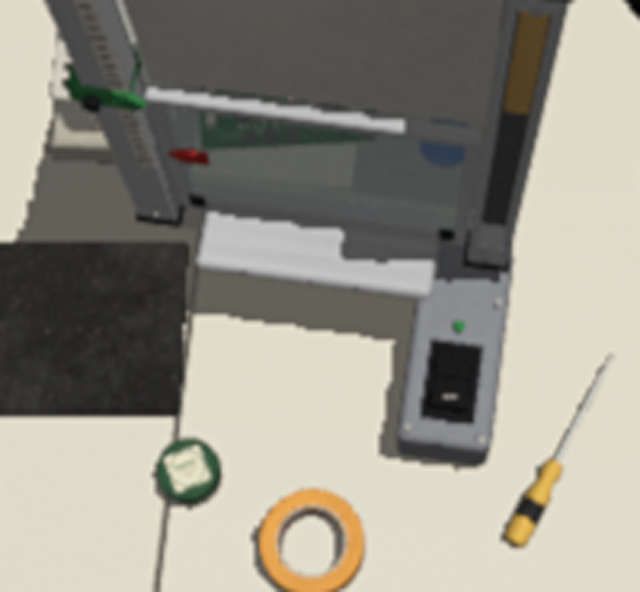

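View pics/sb.png

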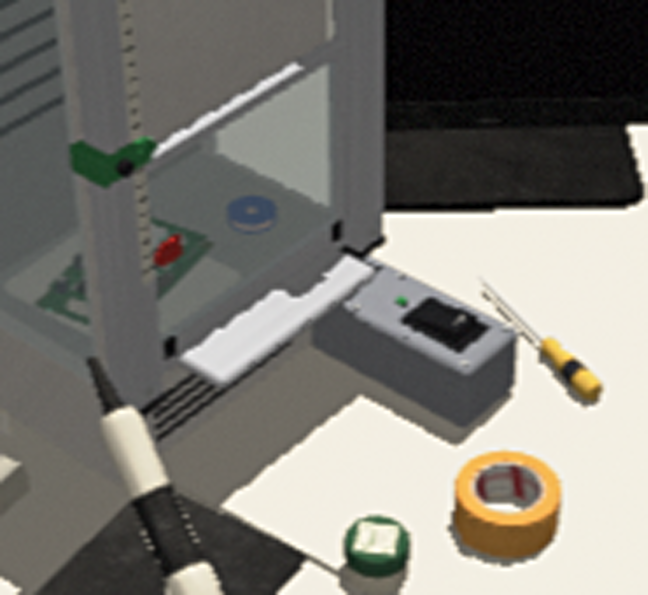

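```bash
cat >> h.py <<'E'
T=lambda u,v:('top',160+u/3.2,140+v/3.2)
S=lambda u,v:('scene',190+u/3.5,150+v/3.5)
E
python3 - <<'E'
from h import *
np.set_printoptions(precision=1,suppress=True)
for n,a,b in [('marker',T(147,100),S(155,143)),('pointer',T(170,155),S(154,260)),('lipFL',T(198,262),S(222,380)),('lipFR',T(432,293),S(375,268)),
 ('rkNL',T(422,415),S(457,352)),('rkNR',T(472,422),S(490,326)),('rkFL',T(430,342),S(403,318)),('rkFR',T(482,348),S(435,297)),
 ('boxNL',T(400,438),S(462,375)),('boxNR',T(488,447),S(515,335)),('tub',T(188,470),S(378,535)),('tape',T(311,542),S(508,487))]:
    print(n,*tri(a,b))
for p in [(515,538),(610,355)]: print('drv',plane(*T(*p),8))
E
```

```text
marker [647.1 -49.1 259.3] 0.9464269294070856
pointer [653.7 -48.3 173. ] 0.7577085569094253
lipFL [616.1 -59.6  90.5] 0.43946099902791375
lipFR [ 606.7 -208.3   88.8] 0.4369393326972241
rkNL [ 538.4 -207.    50.4] 1.5446741944800944
rkNR [ 534.5 -239.1   53.3] 0.3417123934357195
rkFL [ 584.3 -209.4   56. ] 0.32575832904931806
rkFR [ 582.6 -243.5   53.3] 2.270954119591032
boxNL [ 524.4 -193.6   46.5] 3.5741399895723793
boxNR [ 521.4 -250.4   44.3] 0.01382728817272771
tub [497.  -59.3  28. ] 1.5626351730023988
tape [ 457.3 -142.2   25.6] 1.2127182100839309
drv [ 471.2 -272.6    8. ]
drv [ 598.1 -331.9    8. ]
```

```bash
python3 -m jog '[[1,[15,35,0],-4],[1,[30,70,0],-8],[1,[45,105,0],-12],[1,[60,140,0],-16],[1,[75,175,0],-20],[1,[90,210,0],-24],[1,[105,245,0],-28],[1,[120,265,0],-28]]' 20
```

```text
t: 0.77
eef_pos: [401.8, -344.9, 205.4]
tool_rot: [-3.139, 0.097, 0.0]
contact_force: [0.2, -1.1, -0.3]
width: 44.1
finger_force: 0.0
```

```bash
python3 -m jog '[[1,[20,17,0],0],[1,[40,34,0],0],[1,[60,51,-10],0],[1,[80,68,-30],0],[1,[100,85,-50],0],[1,[120,102,-70],0],[1,[140,119,-90],0],[1,[147,124,-105],0]]'; python3 - <<'E'
from h import *
s=robot.get_state();print(s['tool_rot'],s['width'],s['contact_force']);shot('wrist','w1.png');print(robot.calibration('wrist'))
E
```

```text
t: 1.43
eef_pos: [550.3, -220.9, 98.6]
tool_rot: [-3.139, 0.087, 0.001]
contact_force: [-0.1, 1.0, 0.3]
width: 0.4
finger_force: 0.0
[-3.13871270e+00  8.68821270e-02  6.21600069e-04] 0.4346756347077606 [-0.05966026  1.01569444  0.25103249]
{'fx': 297.10259159172114, 'fy': 297.10259159172114, 'cx': 282.11911807949065, 'cy': 209.58255667964227, 'rvec': array([-2.03308603,  2.14919865,  0.27266856]), 'tvec': array([-188.66810366,  542.90598922,  423.51412866])}
```

View pics/w1.png

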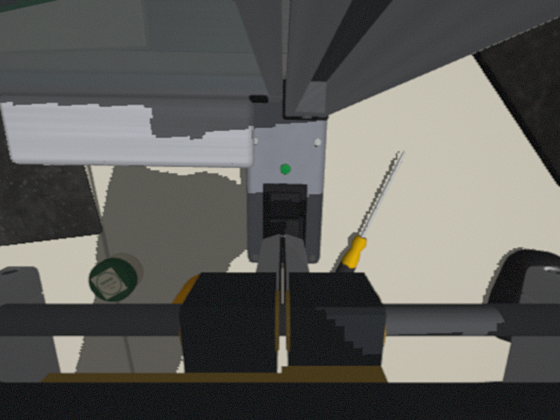

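The wrist view looks along +x upward: fingers shut at (282,240), rocker's far edge at rows 184–190, cols 263–307, box 248–322, lip front edge at row 163.

```bash
python3 - <<'E'
from h import *
np.set_printoptions(precision=1,suppress=True)
print(proj('wrist',robot.get_state()['eef_pos']))
for u,v,z in [(263,185,57),(307,185,57),(248,262,55),(322,262,55),(14,162,90),(252,166,90)]:print(plane('wrist',u,v,z))
E
```

```text
[283.2 246.4]
[ 583.3 -207.4   57. ]
[ 581.5 -240.    57. ]
[ 521.4 -190.8   55. ]
[ 518.1 -250.    55. ]
[611.7 -56.9  90. ]
[ 601. -204.   90.]
```

```bash
python3 -m jog '[[1,[-3,-1,-12],0],[1,[-4,-1,-24],0],[1,[-4,-1,-30],0],[1,[-4,-1,-33],0],[1,[-4,-1,-36],0],[1,[-4,-1,-38],0],[1,[-4,-1,-39],0],[1,[-4,-1,-39],0]]'; python3 -m jog '[[1,[0,0,-1],0],[1,[0,0,-2],0],[1,[0,0,-3],0],[1,[0,0,-3],0],[1,[0,0,-3],0],[1,[0,0,-3],0],[1,[0,0,-3],0],[1,[0,0,-3],0]]'
```

```text
t: 2.15
eef_pos: [543.3, -226.0, 62.0]
tool_rot: [3.14, -0.094, -0.002]
contact_force: [-8.6, 0.7, 8.1]
width: 0.3
finger_force: 5.1
t: 2.82
eef_pos: [543.5, -226.1, 61.0]
tool_rot: [3.14, -0.094, -0.0]
contact_force: [-19.6, 4.1, 40.9]
width: 0.2
finger_force: 22.6
```

```bash
python3 -m jog '[[1,[0,0,10],0],[1,[0,0,30],0],[1,[-10,0,60],0],[1,[-30,0,60],0],[1,[-50,0,60],0],[1,[-50,0,60],0],[1,[-50,0,60],0],[1,[-50,0,60],0]]'; python3 - <<'E'
from h import *
a=shot('scene','s2.png')[150:320,190:375,::-1];b=shot('wrist','w2.png')[:,:,::-1][60:260,180:380]
a=cv2.resize(a[60:140,70:170],None,fx=4,fy=5,interpolation=2);b=cv2.resize(b,(400,400),interpolation=2)
cv2.imwrite('pics/c2.png',np.hstack([a,b]));print(robot.get_state()['contact_force'])
E
```

```text
t: 3.48
eef_pos: [495.0, -225.7, 119.0]
tool_rot: [3.14, -0.093, 0.002]
contact_force: [0.1, 0.3, -0.1]
width: 0.3
finger_force: 0.0
[ 0.37908799 -0.3967405  -0.78403809]
```

View pics/c2.png

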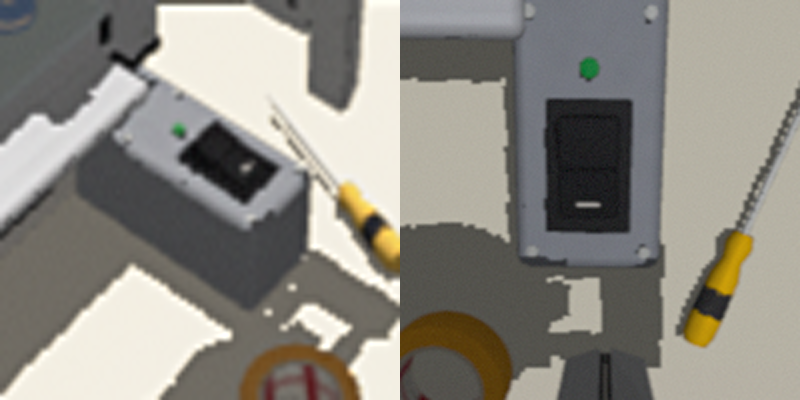

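The rocker's near half now lies down (wrist half of the picture: far half raised at (590,140), near half flat at (588,195)). The tool stays vertical in this interface, so I must see what shape the fingers have before tackling the lip.

```bash
python3 -m jog '[[-1,[0,15,20],0],[-1,[0,40,40],0],[-1,[0,70,60],0],[-1,[0,100,80],0],[-1,[0,110,80],0],[-1,[0,110,80],0],[-1,[0,110,80],0],[-1,[0,110,80],0]]'; python3 - <<'E'
from h import *
e=robot.get_state()['eef_pos'];ims=[]
for n in('scene','top'):
    im=shot(n,n+'3.png');u,v=proj(n,e).astype(int);print(n,u,v)
    c=im[max(v-75,0):v+25,max(u-50,0):u+50,::-1];ims.append(cv2.resize(c,(400,400),interpolation=2))
cv2.imwrite('pics/c3.png',np.hstack(ims))
E
python3 -m jog | head -20
```

```text
t: 4.25
eef_pos: [494.0, -116.6, 197.6]
tool_rot: [3.14, -0.094, -0.002]
contact_force: [-0.1, -0.3, -0.2]
width: 50.3
finger_force: 0.0
scene 316 226
top 239 270invalid input
```

View pics/c3.png

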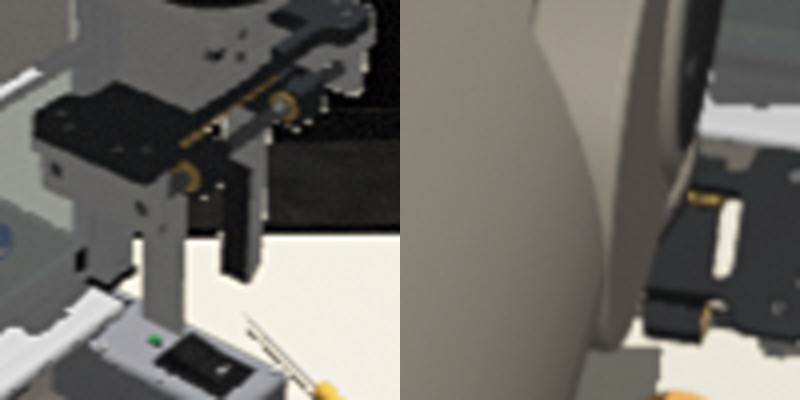

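The fingers are plain straight bars, so a vertical tool cannot get under the lip; a tilt is needed. I'll check, in free air, what the arm does with a pose at the edge of its reach.

```bash
python3 -m jog '[[1,[-5,0,40],0],[1,[-10,0,80],0],[1,[-20,0,120],0],[1,[-20,0,160],0],[1,[-20,0,200],0],[1,[-20,0,240],0],[1,[-20,0,280],0],[1,[-20,0,320],0]]';python3 -m jog '[[1,[0,0,40],0],[1,[0,0,80],0],[1,[0,0,120],0],[1,[0,0,160],0],[1,[0,0,200],0],[1,[0,0,240],0],[1,[0,0,280],0],[1,[0,0,320],0]]'; python3 -c "
from cell import robot
print(robot.get_state()['qpos'])"
```

```text
t: 5.02
eef_pos: [473.7, -116.5, 520.1]
tool_rot: [-3.14, 0.095, 0.001]
contact_force: [0.6, 0.2, 0.7]
width: 11.8
finger_force: 0.0
t: 5.68
eef_pos: [477.4, -119.2, 695.5]
tool_rot: [3.137, -0.097, 0.012]
contact_force: [0.1, 0.5, -0.9]
width: 0.3
finger_force: 0.0
[-0.24241437  0.07080801  0.40469831  1.03693678 -0.02930759  2.03123862
 -1.4846024 ]
```

```bash
python3 -m jog '[[1,[40,0,40],0],[1,[80,0,80],0],[1,[120,0,120],0],[1,[160,0,160],0],[1,[200,0,200],0],[1,[240,0,240],0],[1,[280,0,280],0],[1,[280,0,280],0]]'; python3 -c "
from cell import robot
s=robot.get_state();print(s['qpos'],s['tool_rot'])"
```

```text
t: 6.35
eef_pos: [606.5, -111.5, 702.4]
tool_rot: [3.128, -0.095, 0.091]
contact_force: [0.4, 0.3, 0.1]
width: 0.7
finger_force: 0.0
[-0.1337409   0.3161208   0.37816009  0.73564418 -0.12999306  2.04790619
 -1.47122069] [ 3.12783327 -0.09531366  0.09085288]
```

```bash
python3 -m jog '[[1,[0,0,-20],0],[1,[0,0,-40],0],[1,[0,0,-60],0],[1,[0,0,-80],0],[1,[0,0,-100],0],[1,[0,0,-120],0],[1,[0,0,-120],0],[1,[0,0,-120],0]]'; python3 -c "
from cell import robot
import cv2
s=robot.get_state();print(s['qpos'],s['tool_rot'],cv2.Rodrigues(s['tool_rot'])[0][:,2])"
```

```text
t: 7.02
eef_pos: [604.8, -111.2, 583.6]
tool_rot: [3.128, -0.094, 0.092]
contact_force: [-0.4, -0.2, 0.9]
width: 0.2
finger_force: 0.0
[-0.193165    0.20185539  0.3527391   1.13756557 -0.06701188  1.75438015
 -1.49447425] [ 3.12826617 -0.09447347  0.09161528] [ 0.05814885 -0.01231582 -0.99823195]
```

A pose past the reach tilts the tool and the tilt stays (tool axis x = +0.058, tip towards the cabinet): exactly the lean needed. I'll build more of it up, high in free air.

```bash
for i in 1 2; do python3 -m jog '[[1,[0,0,300],0],[1,[0,0,300],0],[1,[0,0,600],0],[1,[0,0,600],0],[1,[0,0,600],0],[1,[0,0,600],0],[1,[0,0,600],0],[1,[0,0,600],0]]' | grep -E "eef|rot"; python3 -c "
from cell import robot
import cv2
s=robot.get_state();print(s['qpos'].round(3),cv2.Rodrigues(s['tool_rot'])[0][:,2])"; done
```

```text
eef_pos: [569.0, -104.5, 738.0]
tool_rot: [3.118, -0.093, 0.171]
[-0.269  0.239  0.534  0.77  -0.144  2.049 -1.458] [ 0.10863281 -0.02036282 -0.99387337]
eef_pos: [534.5, -98.1, 769.7]
tool_rot: [3.105, -0.092, 0.253]
[-0.438  0.165  0.691  0.797 -0.128  2.048 -1.462] [ 0.16111601 -0.02997802 -0.98648008]
```

```bash
for i in 1 2 3 4; do python3 -m jog '[[1,[100,0,300],0],[1,[150,0,300],0],[1,[300,0,600],0],[1,[300,0,600],0],[1,[300,0,600],0],[1,[300,0,600],0],[1,[300,0,600],0],[1,[300,0,600],0]]' | grep -E "t:|eef"; python3 -c "
from cell import robot
import cv2
s=robot.get_state();print(s['qpos'].round(3),cv2.Rodrigues(s['tool_rot'])[0][:,2])"; done
```

```text
t: 9.02
eef_pos: [603.8, -90.8, 779.0]
tool_rot: [3.091, -0.092, 0.332]
[-0.239  0.288  0.513  0.616 -0.173  2.048 -1.487] [ 0.21090574 -0.03760131 -0.97678294]
t: 9.68
eef_pos: [647.6, -82.1, 788.5]
tool_rot: [3.077, -0.091, 0.408]
[-0.189  0.369  0.492  0.486 -0.218  2.048 -1.506] [ 0.25893322 -0.04355094 -0.9649129 ]
t: 10.35
eef_pos: [675.3, -73.7, 800.0]
tool_rot: [3.063, -0.09, 0.48]
[-0.17   0.423  0.512  0.385 -0.268  2.048 -1.522] [ 0.30461307 -0.04857108 -0.95123695]
t: 11.02
eef_pos: [692.3, -66.0, 813.5]
tool_rot: [3.048, -0.089, 0.55]
[-0.161  0.459  0.554  0.304 -0.326  2.048 -1.534] [ 0.34781295 -0.05272552 -0.93608022]
```

```bash
for i in 1 2 3; do python3 -m jog '[[1,[0,0,300],0],[1,[0,0,300],0],[1,[0,0,600],0],[1,[0,0,600],0],[1,[0,0,600],0],[1,[0,0,600],0],[1,[0,0,600],0],[1,[0,0,600],0]]' | grep -E "t:|eef_"; done;  python3 -c "
from cell import robot
import cv2
s=robot.get_state();print(s['qpos'].round(3),cv2.Rodrigues(s['tool_rot'])[0])"
```

```text
t: 11.68
eef_pos: [616.7, -61.3, 863.8]
tool_rot: [3.031, -0.087, 0.622]
t: 12.35
eef_pos: [565.7, -58.8, 898.1]
tool_rot: [3.011, -0.086, 0.694]
t: 13.02
eef_pos: [530.5, -57.8, 925.7]
tool_rot: [2.99, -0.085, 0.766]
[-0.556  0.164  0.828  0.467 -0.188  2.048 -1.524] [[ 0.87534164 -0.06680287  0.47886783]
 [-0.0399018  -0.99701176 -0.06614673]
 [ 0.48185565  0.0387933  -0.87539146]]
```

```bash
python3 -m jog '[[1,[0,-10,-38],0],[1,[0,-20,-76],0],[1,[0,-30,-114],0],[1,[0,-40,-152],0],[1,[0,-50,-190],0],[1,[0,-60,-228],0],[1,[0,-70,-266],0],[1,[0,-75,-305],0]]'; python3 -m jog '[[1,[0,0,-40],0],[1,[0,0,-80],0],[1,[0,0,-120],0],[1,[0,0,-160],0],[1,[0,0,-200],0],[1,[0,0,-240],0],[1,[0,0,-280],0],[1,[0,0,-320],0]]';python3 -m jog '[[1,[0,0,-30],0],[1,[0,0,-60],0],[1,[0,0,-90],0],[1,[0,0,-120],0],[1,[0,0,-150],0],[1,[0,0,-170],0],[1,[0,0,-180],0],[1,[0,0,-180],0]]'; python3 -c "
from cell import robot
import cv2
s=robot.get_state();print(s['qpos'].round(3),cv2.Rodrigues(s['tool_rot'])[0][:,2])"
```

```text
t: 13.68
eef_pos: [529.9, -122.1, 673.4]
tool_rot: [2.99, -0.084, 0.768]
contact_force: [0.2, -1.2, 1.2]
width: 0.3
finger_force: 0.0
t: 14.35
eef_pos: [529.7, -121.8, 353.5]
tool_rot: [2.99, -0.085, 0.767]
contact_force: [1.9, -0.2, -0.0]
width: 0.2
finger_force: 0.0
t: 15.02
eef_pos: [528.9, -121.8, 173.6]
tool_rot: [2.989, -0.084, 0.761]
contact_force: [-0.1, 0.2, -1.5]
width: 0.7
finger_force: 0.0
[-1.064 -0.093  1.153  2.37   0.323  0.322 -1.8  ] [ 0.47605371 -0.06809681 -0.87677574]
```

```bash
python3 -m jog '[[1,[5,-2,-12],0],[1,[10,-4,-26],0],[1,[16,-6,-40],0],[1,[22,-8,-55],0],[1,[30,-10,-70],0],[1,[38,-12,-85],0],[1,[42,-13,-102],0],[1,[42,-13,-110],0]]';python3 - <<'E'
from h import *
s=robot.get_state();print(s['qpos'].round(3),cv2.Rodrigues(s['tool_rot'])[0][:,2])
a=shot('scene','s4.png')[130:300,190:360,::-1];b=shot('wrist','w4.png')[:,:,::-1]
cv2.imwrite('pics/c4.png',np.hstack([cv2.resize(a,(400,400),interpolation=2),cv2.resize(b,(400,300),interpolation=2)[:, :] if 0 else cv2.copyMakeBorder(cv2.resize(b,(400,300)),0,100,0,0,0)]))
E
```

```text
t: 15.68
eef_pos: [568.5, -128.3, 103.4]
tool_rot: [2.996, -0.074, 0.758]
contact_force: [0.5, 0.6, 1.5]
width: 0.4
finger_force: 0.0
[-0.427  0.245  0.605  2.334 -0.945  0.172 -0.589] [ 0.47370731 -0.06070559 -0.87858763]
```

View pics/c4.png

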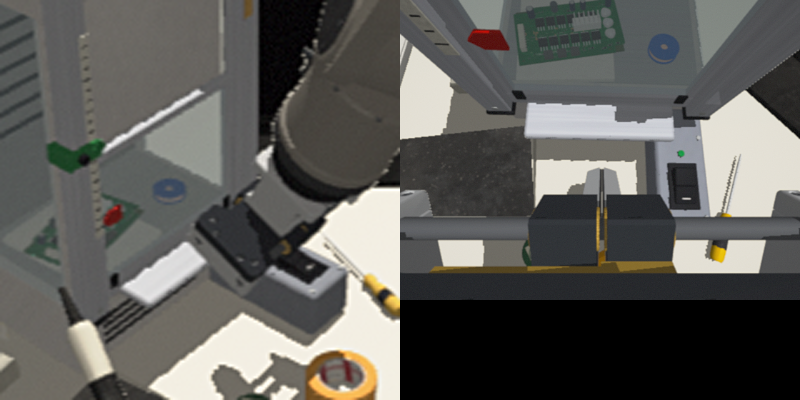

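The fingers hang tilted before the lip (wrist half: tips at (603,175), lip front edge at row 137, sash still shut); the tool stopped at z = 103, short of what I asked. I'll continue down.

```bash
python3 -m jog '[[1,[0,0,-6],0],[1,[0,0,-12],0],[1,[0,0,-18],0],[1,[0,0,-24],0],[1,[0,0,-30],0],[1,[0,0,-36],0],[1,[0,0,-36],0],[1,[0,0,-36],0]]';python3 - <<'E'
from h import *
s=robot.get_state();print(s['qpos'].round(3),cv2.Rodrigues(s['tool_rot'])[0][:,2])
E
```

```text
t: 16.45
eef_pos: [571.2, -131.5, 81.5]
tool_rot: [3.007, -0.076, 0.722]
contact_force: [0.2, 0.1, -0.7]
width: 0.6
finger_force: 0.0
[-0.325  0.293  0.504  2.319 -1.02   0.163 -0.515] [ 0.45224737 -0.05874867 -0.88995557]
```

```bash
python3 -m jog '[[1,[0,0,-10],0],[1,[0,0,-18],0],[1,[0,0,-26],0],[1,[0,0,-26],0],[1,[0,0,-26],0],[1,[0,0,-26],0],[1,[0,0,-26],0],[1,[0,0,-26],0]]';python3 - <<'E'
from h import *
s=robot.get_state();print(s['qpos'].round(3),cv2.Rodrigues(s['tool_rot'])[0][:,2])
E
```

```text
t: 17.12
eef_pos: [574.3, -133.0, 67.2]
tool_rot: [3.018, -0.075, 0.693]
contact_force: [0.2, -0.8, -0.3]
width: 0.1
finger_force: 0.0
[-0.264  0.326  0.442  2.302 -1.02   0.163 -0.512] [ 0.4346155  -0.05383993 -0.89900536]
```

```bash
python3 -m jog '[[1,[3,0,-3],0],[1,[6,0,-7],0],[1,[10,0,-11],0],[1,[15,0,-12],0],[1,[20,0,-12],0],[1,[25,0,-12],0],[1,[30,0,-12],0],[1,[32,0,-12],0]]';python3 - <<'E'
from h import *
s=robot.get_state();print(s['qpos'].round(3),cv2.Rodrigues(s['tool_rot'])[0][:,2])
E
```

```text
t: 17.78
eef_pos: [607.3, -133.0, 55.5]
tool_rot: [3.018, -0.075, 0.691]
contact_force: [-0.1, -0.0, 0.3]
width: 0.2
finger_force: 0.0
[-0.22   0.388  0.39   2.238 -1.021  0.163 -0.528] [ 0.43379821 -0.05369157 -0.89940888]
```

```bash
python3 -m jog '[[1,[0,0,3],0],[1,[0,0,6],0],[1,[0,0,9],0],[1,[0,0,12],0],[1,[0,0,15],0],[1,[0,0,18],0],[1,[0,0,21],0],[1,[0,0,24],0]]';python3 - <<'E'
from h import *
s=robot.get_state();print(s['qpos'].round(3),cv2.Rodrigues(s['tool_rot'])[0][:,2])
E
```

```text
t: 18.45
eef_pos: [606.1, -133.0, 79.7]
tool_rot: [3.019, -0.075, 0.69]
contact_force: [-2.8, -0.2, -2.8]
width: 0.2
finger_force: 1.8
[-0.349  0.358  0.543  2.234 -0.928  0.228 -0.624] [ 0.43311077 -0.05346828 -0.89975341]
```

```bash
python3 -m jog '[[1,[0,0,4],0],[1,[0,0,8],0],[1,[0,0,13],0],[1,[0,0,18],0],[1,[0,0,23],0],[1,[0,0,28],0],[1,[0,0,32],0],[1,[0,0,35],0]]';python3 - <<'E'
from h import *
np.set_printoptions(precision=1,suppress=True)
ims={n:shot(n,n+'5.png') for n in('scene','top','wrist')}
def tips(n,im):
    h=cv2.cvtColor(im,cv2.COLOR_RGB2HSV)
    r=((h[...,0]<8)|(h[...,0]>172))&(h[...,1]>150)&(h[...,2]>70)
    g=(h[...,0]>50)&(h[...,0]<90)&(h[...,1]>120)&(h[...,2]>40)
    out=[]
    for m in(r,g):
        k,l,st,c=cv2.connectedComponentsWithStats(m.astype(np.uint8))
        out.append([(st[i].tolist(),c[i].round(1).tolist()) for i in range(1,k) if st[i][4]>15])
    return out
for n in ims:
    for f in ((n+'1.png') if n!='wrist' else 'w4.png',n+'5.png'):
        for x in tips(n,cv2.imread('pics/'+f)[:,:,::-1]): print(f,x)
print(robot.get_state()['contact_force'])
E
```

```text
t: 19.12
eef_pos: [606.3, -133.0, 114.9]
tool_rot: [3.019, -0.075, 0.691]
contact_force: [-5.8, -0.9, -3.3]
width: 0.2
finger_force: 2.7
scene1.png [([332, 17, 73, 16, 238], [368.7, 24.6]), ([394, 32, 12, 42, 150], [399.4, 46.5]), ([234, 217, 8, 9, 44], [237.7, 221.2])]
scene1.png [([210, 189, 24, 14, 151], [220.3, 195.3])]
scene5.png [([332, 17, 41, 9, 129], [348.8, 20.9]), ([233, 198, 7, 9, 41], [236.2, 202.0])]
scene5.png [([210, 189, 25, 14, 152], [220.6, 195.3])]
top1.png [([214, 187, 11, 4, 27], [218.8, 188.2])]
top1.png [([181, 164, 24, 10, 78], [192.9, 169.5]), ([9, 304, 21, 32, 156], [20.5, 320.0]), ([31, 305, 36, 24, 135], [48.1, 313.4]), ([26, 320, 13, 7, 33], [32.3, 322.8]), ([36, 321, 35, 28, 178], [54.9, 338.5])]
top5.png [([209, 176, 13, 4, 39], [215.8, 177.3])]
top5.png [([181, 164, 24, 10, 79], [192.9, 169.6]), ([20, 304, 9, 13, 56], [24.3, 309.8]), ([31, 305, 9, 5, 27], [34.5, 306.7])]
w4.png [([95, 41, 58, 29, 1219], [123.6, 55.2])]
w4.png [([389, 211, 9, 8, 57], [393.2, 214.4])]
wrist5.png [([0, 63, 93, 38, 2538], [42.8, 81.9])]
wrist5.png [([387, 256, 8, 8, 54], [390.4, 259.4])]
[-5.1  0.2  1.3]
```

```bash
python3 - <<'E'
from h import *
np.set_printoptions(precision=1,suppress=True)
p0,e0=tri(('scene',237.7,221.2),('top',218.8,188.2));p1,e1=tri(('scene',236.2,202),('top',215.8,177.3));print(p0,e0,p1,e1)
def prof(n,f,lo,hi,col):
    im=cv2.imread('pics/'+f)[:,:,::-1].copy();h=cv2.cvtColor(im,cv2.COLOR_RGB2HSV)
    if col=='r': m=((h[...,0]<8)|(h[...,0]>172))&(h[...,1]>150)&(h[...,2]>70)
    else: m=(h[...,0]>50)&(h[...,0]<90)&(h[...,1]>120)&(h[...,2]>40)
    for x in range(lo,hi):
        r=np.where(m[160:240,x])[0]+160
        print(f,col,x,r.min() if len(r) else 0,r.max() if len(r) else 0)
prof('scene','scene5.png',228,240,'g');prof('scene','scene5.png',232,241,'r');prof('top','top5.png',200,206,'g');prof('top','top5.png',208,213,'r')
E
```

```text
[653.7 -59.5 174.6] 0.42396465139824563 [654.  -60.1 223. ] 0.09699049882875023
scene5.png g 228 191 197
scene5.png g 229 190 196
scene5.png g 230 190 196
scene5.png g 231 189 195
scene5.png g 232 190 194
scene5.png g 233 191 192
scene5.png g 234 191 191
scene5.png g 235 0 0
scene5.png g 236 0 0
scene5.png g 237 0 0
scene5.png g 238 0 0
scene5.png g 239 0 0
scene5.png r 232 0 0
scene5.png r 233 202 205
scene5.png r 234 201 205
scene5.png r 235 200 206
scene5.png r 236 200 205
scene5.png r 237 199 204
scene5.png r 238 198 204
scene5.png r 239 198 203
scene5.png r 240 0 0
top5.png g 200 169 173
top5.png g 201 170 173
top5.png g 202 170 173
top5.png g 203 171 172
top5.png g 204 171 172
top5.png g 205 0 0
top5.png r 208 0 0
top5.png r 209 177 177
top5.png r 210 176 177
top5.png r 211 176 177
top5.png r 212 176 178
```

```bash
python3 - <<'E'
from h import *
for s,t in [((234.5,191.3),(204.8,171.6)),((233,203.5),(208.8,177)),((236.2,202),(215.8,177.3))]:
    print(tri(('scene',*s),('top',*t)))
for z in(250,255,260,265):print(z,proj('scene',[650,-50,z]),proj('top',[650,-50,z]))
E
```

```text
(array([645.61086301, -47.56292989, 259.86441811]), np.float64(1.748944622529847))
(array([652.08333488, -48.35937202, 226.71216086]), np.float64(0.17820532251183413))
(array([654.03731679, -60.10175038, 222.9891255 ]), np.float64(0.09699049882875023))
250 [233.57982959 193.93811955] [207.59063039 172.37175583]
255 [233.41203149 191.85595102] [207.15423997 171.10432922]
260 [233.24330536 189.76226671] [206.71254919 169.82150855]
265 [233.07364347 187.65697079] [206.26546089 168.52301163]
```

```bash
python3 -m jog '[[1,[0,0,3],0],[1,[0,0,6],0],[1,[0,0,10],0],[1,[0,0,14],0],[1,[0,0,18],0],[1,[0,0,21],0],[1,[0,0,23],0],[1,[0,0,24],0]]';python3 - <<'E'
from h import *
cr=[]
for n,(u,v) in(('scene',(232,193)),('top',(207,172))):
    im=shot(n,n+'6.png')[:,:,::-1];c=im[v-15:v+15,u-20:u+20];cr.append(cv2.resize(c,(400,300),interpolation=0))
    h=cv2.cvtColor(im,cv2.COLOR_BGR2HSV);m=((h[...,0]<8)|(h[...,0]>172))&(h[...,1]>150)&(h[...,2]>70)
    y,x=np.where(m[160:230,200:245]);print(n,x.mean()+200,y.mean()+160,[(i+200,y[x==i].mean()+160) for i in np.unique(x)])
cv2.imwrite('pics/c6.png',np.hstack(cr));print(robot.get_state()['contact_force'])
E
```

```text
t: 19.93
eef_pos: [606.4, -133.0, 139.0]
tool_rot: [3.019, -0.075, 0.691]
contact_force: [-3.9, 0.4, -2.3]
width: 0.4
finger_force: 2.9
scene 236.25 191.82142857142858 [(np.int64(234), np.float64(193.75)), (np.int64(235), np.float64(193.0)), (np.int64(236), np.float64(192.0)), (np.int64(237), np.float64(191.0)), (np.int64(238), np.float64(190.5))]
top 214.11904761904762 171.42857142857142 [(np.int64(208), np.float64(170.5)), (np.int64(209), np.float64(170.5)), (np.int64(210), np.float64(171.0)), (np.int64(211), np.float64(171.0)), (np.int64(212), np.float64(171.5)), (np.int64(213), np.float64(171.5)), (np.int64(214), np.float64(171.5)), (np.int64(215), np.float64(171.5)), (np.int64(216), np.float64(171.5)), (np.int64(217), np.float64(171.5)), (np.int64(218), np.float64(171.5)), (np.int64(219), np.float64(172.5))]
[-6.11199941  0.54284427  0.45925076]
```

View pics/c6.png

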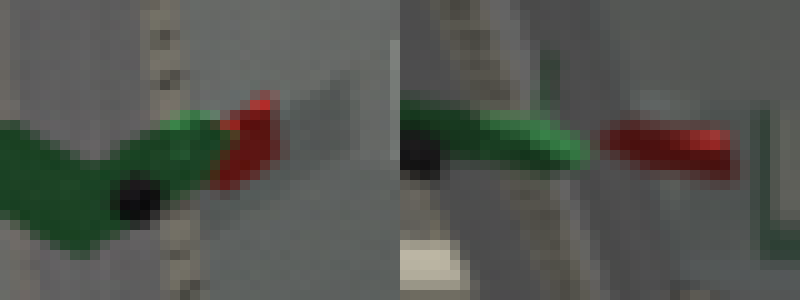

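```bash
python3 - <<'E'
from h import *
np.set_printoptions(precision=1,suppress=True)
print('ptr now',proj('top',[653,-49,247.4]),proj('scene',[653,-49,247.4]))
for s,t in [((234.5,191.3),(205.3,172.2)),((234.5,191),(205.3,172)),((234.3,191.8),(205.3,172.5)),((234.3,191.3),(205.6,171.7))]:
    print(*tri(('scene',*s),('top',*t)))
for x in(635,640,645,650):
    for n,u,v in(('scene',234.4,191.3),('top',205.4,172.2)): print(x,n,plane(n,u,v,x,0))
E
```

```text
ptr now [207.5 171.4] [232.2 194.8]
[645.5 -48.1 259.3] 0.5337428822976432
[645.5 -48.2 259.9] 0.5702026460347592
[645.7 -47.9 258. ] 0.17934657257582748
[646.5 -48.5 258.7] 0.8395311212194037
635 scene [635.  -37.1 269.1]
635 top [635.  -53.2 282.4]
640 scene [640.  -42.4 264.3]
640 top [640.  -50.9 271.6]
645 scene [645.  -47.7 259.5]
645 top [645.  -48.5 260.9]
650 scene [650.  -53.  254.7]
650 top [650.  -46.2 250.1]
```

```bash
python3 -m jog '[[1,[0,0,2],0],[1,[0,0,4],0],[1,[0,0,6],0],[1,[0,0,8],0],[1,[0,0,10],0],[1,[0,0,11],0],[1,[0,0,11],0],[1,[0,0,11],0]]';python3 - <<'E'
from h import *
cr=[]
for n,(u,v) in(('scene',(232,193)),('top',(207,172))):
    im=shot(n,n+'7.png')[:,:,::-1];c=im[v-15:v+15,u-20:u+20];cr.append(cv2.resize(c,(400,300),interpolation=0))
    h=cv2.cvtColor(im,cv2.COLOR_BGR2HSV);m=((h[...,0]<8)|(h[...,0]>172))&(h[...,1]>150)&(h[...,2]>70)
    y,x=np.where(m[150:230,200:245]);print(n,x.mean()+200,y.mean()+150,x.min()+200,y.min()+150,y.max()+150)
cv2.imwrite('pics/c7.png',np.hstack(cr));print(robot.get_state()['contact_force'])
for d in(0,1):print(tri(('scene',235.9,188.2),('top',213.6,168.5)))
print(proj('top',[654,-60,258.5]),proj('top',[654,-60,247.4]))
E
```

```text
t: 20.7
eef_pos: [606.5, -133.0, 149.9]
tool_rot: [3.019, -0.075, 0.691]
contact_force: [-7.2, 1.4, 0.9]
width: 0.5
finger_force: 2.9
scene 235.6578947368421 186.6578947368421 232 183 190
top 213.0222222222222 168.53333333333333 207 167 171
[-7.30671498  2.23994093  1.12220789]
(array([653.94616943, -61.12089865, 256.75254848]), np.float64(1.7730833671880695))
(array([653.94616943, -61.12089865, 256.75254848]), np.float64(1.7730833671880695))
[212.97429606 168.47483089] [213.8614381  171.31037336]
```

View pics/c7.png

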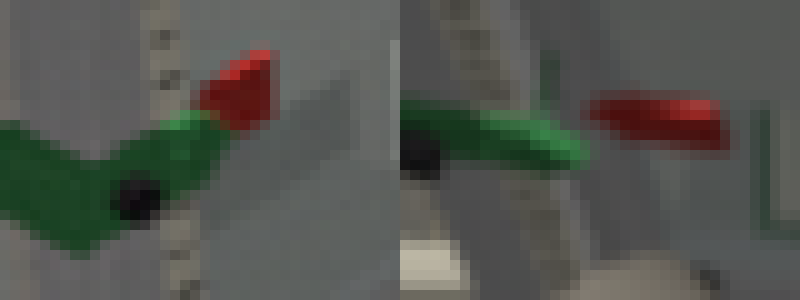

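Pointer and marker tips stand level within about 2 mm (scene: pointer at (231,188), marker (234,191), the marker lying ~8 mm nearer; top centroid row 168.5 = z 258.5 against ~259). Now I back the fingers straight out.

```bash
python3 -m jog '[[1,[-3,0,0],0],[1,[-8,0,0],0],[1,[-15,0,0],0],[1,[-25,0,0],0],[1,[-35,0,0],0],[1,[-45,0,0],0],[1,[-50,0,0],0],[1,[-50,0,0],0]]';python3 - <<'E'
from h import *
for n in('scene','top'):
    im=shot(n,n+'8.png')[:,:,::-1]
    h=cv2.cvtColor(im,cv2.COLOR_BGR2HSV);m=((h[...,0]<8)|(h[...,0]>172))&(h[...,1]>150)&(h[...,2]>70)
    y,x=np.where(m[150:230,200:245]);print(n,x.mean()+200,y.mean()+150,x.min()+200,y.min()+150,y.max()+150)
print(robot.get_state()['contact_force'])
E
```

```text
t: 21.47
eef_pos: [555.3, -132.8, 149.5]
tool_rot: [3.02, -0.075, 0.691]
contact_force: [-0.1, 0.0, -0.2]
width: 0.4
finger_force: 0.0
scene 235.6578947368421 186.6578947368421 232 183 190
top 213.0222222222222 168.53333333333333 207 167 171
[0.34291521 0.2988074  0.30947357]
```

The sash did not move when the fingers left, and nothing is touched.

```bash
python3 -c "
from cell import robot
print(robot.hand_in())"
```

```text
the job is handed in; nothing more can be done
None
```

I pressed the rocker fully down, then eased the sash up from beneath its lip until its pointer was level with the marker tip to within about 2–3 mm by camera; the robot is clear, and I handed the job in at 21.5 s with no verdict returned.

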